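Zero the pasta machine's rollers by its click-stop dial and lock it

TASK

Close the pasta machine's rollers: gripping gently, turn the thickness dial clockwise until its ratchet clicks and slips, stopping at the first or second click, before a third. Then swing the lock lever anticlockwise fully home against its stop. Leave both released, and leave the other kitchen things where they are.

Things in the scene. Friction and masses are not known exactly. Their poses are not given: they have to be found in the camera images.
- machine: Steel pasta machine fixed to the table edge. Origin: on the table right below the dial's axis; x to the clamp (away from the robot at yaw 0), y along the rollers (left at yaw 0), z up. Gearbox with dial and lever on its flat top, 120 mm up, spanning x -60 to 175, y -95 to 55 mm. Two rollers (top 127 mm up) at y 55 to 220, end plate 150 mm high at y 220 to 250, crank to y 320.
- dial: Black ribbed round dial, 44 mm across, upright on a 60 mm flange, 4 mm thick, on the gearbox top. Origin on its vertical axis at its lower face, 124 mm above the table; side face 1 to 31 mm above that. A light bar on top marks its +x. Clockwise from above closes the rollers at about 0.16 N m; they meet after 0.4 to 1.8 rad, at an unmarked point. It bears 60 N from each finger; 30 N holds it.
- dial_grip (a point): On the dial's axis, 21 mm above its lower face: where to put the TCP. Once the rollers meet, a ratchet in the dial slips: the torque rises to about 0.33 N m, falls to about zero over the next 0.43 rad (let go before that, it springs back to the last tooth), then rises again as the next tooth seats: one click. Teeth are 0.52 rad apart. Turned back after slipping it ratchets back.
- pin_top (a point): Centre of the top of the brass tell-tale pin, 10 mm across, in the middle of the dial's top. It stands 1.5 mm above the dial's top (32.5 mm above the dial's origin) when the ratchet has not slipped and rises 4 mm with each click: 36.5 mm after one, 40.5 after two, 44.5 after three.
- lock (a joint): Angle of the lock lever, rad: 0 to 0.25 at the start (open, pointing to the machine's -y), growing as it swings anticlockwise seen from above to 1.40, its stop (locked, pointing about to the machine's +x). It stays where it is left; friction about 0.15 N m. 20 N of grip is enough, 60 N the most.
- lock_knob (a point): Centre of the top of the upright round knob, 14 mm in diameter and 34 mm tall, at the lever's free end, 70 mm from the pivot; this top is 170 mm above the table, the lever's arm (12 mm wide) is at 132 to 139 mm.
- lock_pivot (a point): Point on the lever's vertical pivot axis, 132 mm above the table, 85 mm along the machine's x from the dial's axis.
- colander: White enamel colander, 224 mm across, 95 mm tall, origin under its centre. Leave alone.
- rolling_pin: Beech rolling pin, 50 mm thick, 410 mm long along its x, origin under its middle. Leave alone.
- storage_box: Clear acrylic open box, 200 x 140 x 90 mm, origin under its centre. Leave alone.
- pastry_brush: Grey silicone pastry brush, 200 mm long along its x, lying flat. Leave alone.

How it is judged:
By the outcome, as a careful person would: the job done as asked, in the order asked, and still so for the second after the job is handed in, with the robot touching nothing.
It also fails if it takes over 67 s, if anything falls off the work surface, if the arm or the gripper's body presses on something with over 40 N, if the wrist force passes 120 N, or if a joint passes its speed limit or range.

ROBOT

A 6-joint arm with a two-finger parallel gripper is mounted at the origin on the work surface. World frame = base frame: x ahead of the robot, y to its left, z up, the work surface at z = 0. Lengths are in m, angles in degrees, forces in N, time in s.
With the tool pointing down it reaches from about 0.4 to 0.825 m from the base axis. Payload 7 kg.
Tool frame: the origin (TCP) lies between the finger pads, 19 mm behind the fingertips; this is the grasp point; z points along the fingers, y is the line along which they close (so a half turn about z gives the same grasp; the last joint's range is limited). The gripper opens to 88 mm and grips with 3 to 60 N. Pads are 19 mm wide; open, the fingers measure 130 mm over their backs; the gripper's body (78 mm by 193 mm) begins 47 mm behind the grasp point.
Start: joints at [-53.337, 20.546, 0.682, 0, -70.136, -16.507], TCP at [0.233, -0.634, 0.245] pointing down, gripper open.
Joint ranges: [-176.03, 176.03], [-82.01, 121.73], [-58.28, 71.71], [-173.87, 95.51], [-174.79, -0.11], [-173.66, 173.66]. Speed limits (degrees/s): [136.94, 136.94, 172.46, 180, 180, 180].

INTERFACE

Orientations are given as [roll, pitch, yaw] about the fixed x, y, z axes, in that order (R = Rz(yaw) Ry(pitch) Rx(roll)).
In Python, from plant import ctrl gives the robot as it stands. The module is installed in compiled form; this text tells all that it offers.
- The arm moves only by the tool send_rows, never from a script. Its argument "plan" is a list that holds one entry, the list of rows, each a list of 6 numbers: the shift along the tool's x, y, z in fractions of the full range, 1 being 20 cm, then the turn, a rotation vector about the tool's x, y, z in shares of 180 degrees (1.0 is 180 degrees). A call has 1 to 8 rows; each row is the pose to reach, as a shift and turn from the pose commanded when the call began, along the tool's axes at that moment; what a row does not reach only later rows make up. A row lasts 1/12 s, in which the tool goes at most 41.7 mm and 7.16 degrees, less where a joint would pass 70% of its speed; a pose out of reach is approached as far as the arm can. A shift or turn number past 1, either way, is cut back to 1. A call with a gripper value outside its range is refused whole. "fingers" is the opening, from 0 (shut) to 1 (fully open), set as the call begins (left out, the last holds). The fingers move at their own pace and stop on an object; the grip force is fixed at half the most. Time passes only in rows, so rows that repeat a pose let the fingers close. It gives the time, the measured TCP pose, the force, the opening and the grip force at its end, in the units of the state.
- ctrl.get_obs(): the state, without advancing time (a new reading comes with each control period).
- ctrl.snapshot(name): name is "scene" or "top"; returns a dict with "img" (480x640x3 uint8, red, green, blue), "K" (3x3 intrinsics, pixels), "k1" (the pictures are not rectified: a ray, as slopes to the right and down, at radius r is drawn at 1 + k1 r^2 times it, then the intrinsics apply), "pose" (4x4, takes a point from camera to world coordinates). Camera axes: x right, y down, z forward; pixel columns grow to the right and rows downward; lengths in m; the calibration is good to about 2 mm. A picture is of the moment at which its call begins. There is no depth.
- ctrl.close_job(): hands the job in; it is judged then, once.
The state is a dict: "clock": time; "joint_pos": joint angles; "qvel": joint speeds; "tau": joint torques, N m; "tool_pos": TCP position; "orientation": TCP orientation; "force": force on the tool from outside, world axes, zero at the start; "moment": the same for the moment, N m; "opening": finger opening in m; "gripper_force": force on a finger pad.
Only numpy, scipy, OpenCV 4.12 (cv2) and the standard library are available. Lean on these libraries where they do the work, as an engineer would, in place of code of your own. Each camera call takes 0.05 s, during which the arm holds its last target. There are 200 camera calls.

## Working session

There is one attempt and no reset: what is moved stays moved. The work goes in short steps, Python scripts to look and compute and a tool call to move; the robot and the scene stay as the last step left them, time stands still between calls to the robot, and variables do not carry over. Pictures are saved under pics/ and viewed, at most 10 in all, crops included, and the job is handed in when it is done.

Besides the shell and the picture viewer there is one more tool, called after "Request:" as name(argument=value, ...), one argument or row to a line, values as JSON. send_rows: Moves the arm, as the interface text tells. Its arguments: {"type":"object","properties":{"plan":{"type":"array","items":{"type":"array","items":{"type":"array","items":{"type":"number"}}}},"fingers":{"type":"number"}},"required":["plan"]}

```bash
mkdir -p pics; python3 - <<'E'
from plant import ctrl
import cv2,numpy as np
for n in("scene","top"):
    s=ctrl.snapshot(n); cv2.imwrite(f"pics/{n}0.png",s["img"][:,:,::-1]); np.savez(f"{n}0.npz",**s)
    print(n,s["K"],s["k1"],s["pose"].round(4))
print(ctrl.get_obs())
E
```

```text
scene [[624.38335849   0.         325.36270052]
 [  0.         624.38335849 239.28586354]
 [  0.           0.           1.        ]] 0.029936028060618784 [[ 0.8289  0.3208 -0.4583  1.2633]
 [ 0.5593 -0.4581  0.6909 -1.1971]
 [ 0.0117 -0.829  -0.5591  1.0275]
 [ 0.      0.      0.      1.    ]]
top [[514.54551809   0.         314.7106387 ]
 [  0.         514.54551809 249.29397532]
 [  0.           0.           1.        ]] 0.04014208895301316 [[-0.0055 -0.9871  0.1603  0.2301]
 [-1.      0.005  -0.0035 -0.0613]
 [ 0.0027 -0.1603 -0.9871  1.8408]
 [ 0.      0.      0.      1.    ]]
{'clock': 0.1, 'joint_pos': array([-5.33370101e+01,  2.05865912e+01,  6.39799965e-01, -1.58669060e-02,
       -7.01348575e+01, -1.65055289e+01]), 'qvel': array([ 0.10431906, -0.14427622,  0.0484482 ,  0.02385295, -0.10565313,
        0.05724556]), 'tau': array([ 4.44035140e-04, -5.84162164e+01,  2.93753707e+01,  7.01552868e+00,
        1.01687363e-02, -7.44219960e-05]), 'tool_pos': array([ 0.23242617, -0.63330305,  0.24453648]), 'orientation': array([ 1.79917478e+02, -8.89681857e-03, -1.59847935e+02]), 'force': array([0.4824332 , 0.20397978, 0.51373835]), 'moment': array([-0.0038661 ,  0.02284877,  0.01786765]), 'gripper_force': 0.0, 'opening': 0.08762936792113922}
```

View pics/scene0.png

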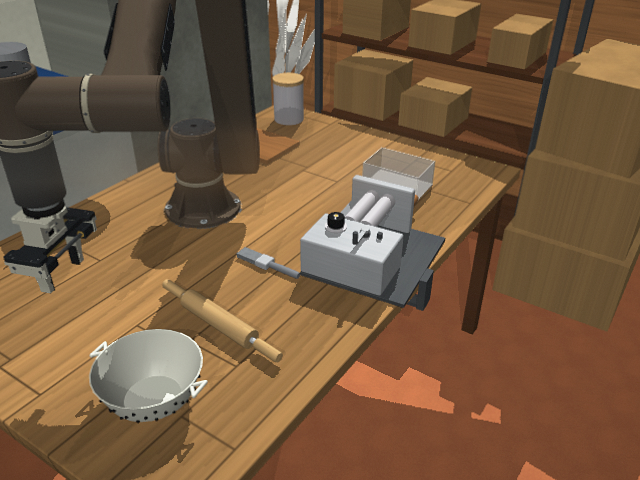

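View pics/top0.png

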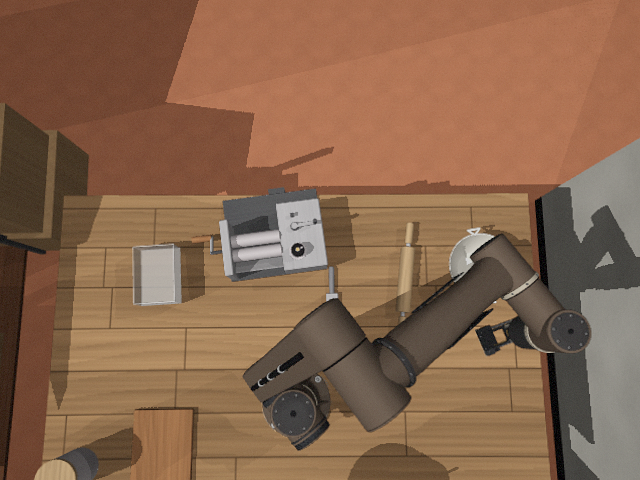

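The scene view shows the dial at about (336,219) and the lever near (365,237). In the top view the dial is at about (298,249) and the lever at (295–315, 215–228). I'll enlarge both.

```bash
python3 - <<'E'
import cv2
a=cv2.imread("pics/scene0.png")[203:253,322:388]; b=cv2.imread("pics/top0.png")[203:263,278:328]
cv2.imwrite("pics/c1.png",cv2.resize(a,None,fx=12,fy=12,interpolation=cv2.INTER_CUBIC))
cv2.imwrite("pics/c2.png",cv2.resize(b,None,fx=10,fy=10,interpolation=cv2.INTER_CUBIC))
E
```

```text
(no output)
```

View pics/c1.png

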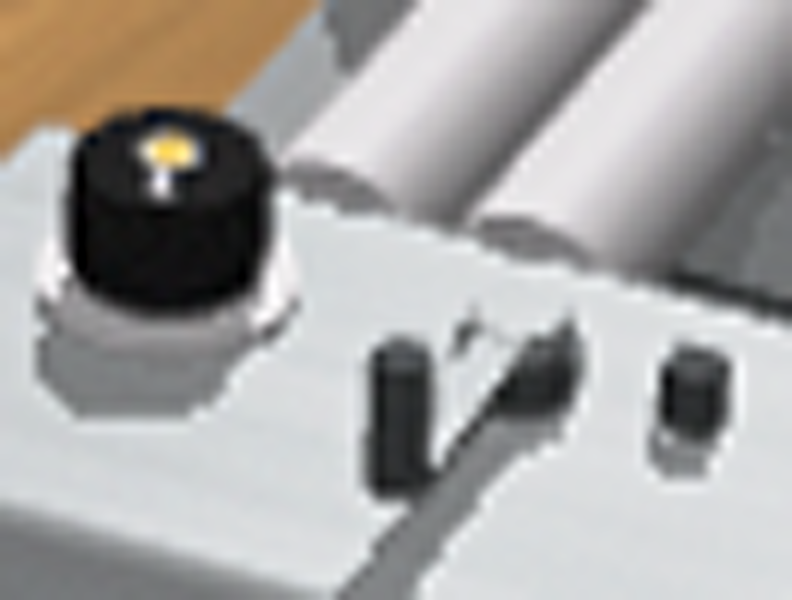

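View pics/c2.png

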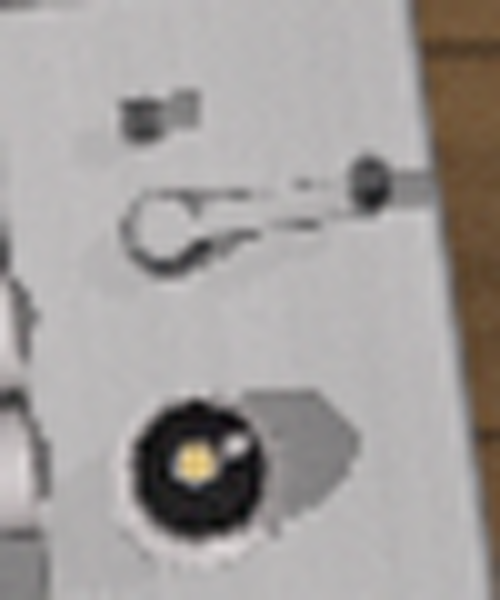

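```bash
cat > h.py <<'E'
import numpy as np,cv2
def ray(n,p):
    s=np.load(f"{n}0.npz"); d=cv2.undistortPoints(np.array([[p]],float),s["K"],np.array([float(s["k1"]),0,0,0]))[0,0]
    P=s["pose"]; v=P[:3,:3]@[d[0],d[1],1]; return P[:3,3],v/np.linalg.norm(v)
def atz(n,p,z): o,v=ray(n,p); return o+v*(z-o[2])/v[2]
def tri(a,b):
    (o1,v1),(o2,v2)=ray("scene",a),ray("top",b)
    t=np.linalg.lstsq(np.c_[v1,-v2],o2-o1,rcond=None)[0]; A,B=o1+t[0]*v1,o2+t[1]*v2
    return (A+B)/2,np.linalg.norm(A-B)
def S(u,v): return (322+(u+.5)/12-.5,203+(v+.5)/12-.5)
def T(u,v): return (278+(u+.5)/10-.5,203+(v+.5)/10-.5)
E
python3 - <<'E'
from h import *
np.set_printoptions(precision=4,suppress=True)
for n,a,b,z in(("pin",(170,150),(195,462),.1565),("knob",(401,352),(370,177),.170),("pivot~",(550,350),(168,230),.142),("stub",(695,362),(143,120),.14)):
    print(n,*tri(S(*a),T(*b)),"z-plane",atz("scene",S(*a),z)[:2],atz("top",T(*b),z)[:2])
print("edge",atz("top",T(410,0),.12),atz("top",T(490,600),.12))
print("gearbox-roller edge",atz("scene",S(790,325),.12),atz("scene",S(290,185),.12))
E
```

```text
pin [ 0.5063 -0.0085  0.1553] 0.0007807870797606868 z-plane [ 0.5076 -0.0099] [ 0.5058 -0.0088]
knob [ 0.6005 -0.0665  0.1685] 0.002613738180886372 z-plane [ 0.6026 -0.0675] [ 0.5991 -0.0673]
pivot~ [0.5938 0.0038 0.128 ] 0.008406644610346629 z-plane [ 0.6069 -0.0115] [0.5874 0.0008]
stub [0.6286 0.0106 0.1348] 0.0036791500696054203 z-plane [0.6335 0.0051] [0.6258 0.0093]
edge [ 0.6723 -0.0815  0.12  ] [ 0.464  -0.1071  0.12  ]
gearbox-roller edge [0.6291 0.0573 0.12  ] [0.5067 0.043  0.12  ]
```

The measured heights agree with the text: pin 155 mm against 156.5, knob 168.5 mm against 170. Machine yaw is about 7°. The dial axis is at (0.5065, -0.009), the pivot at (0.591, 0.0015), and the lever is near 0.02 rad. I'll move above the dial.

Careful with the scale: shifts go in shares of 20 cm and turns go in shares of 180 degrees. That gives: 20 cm / 20 = 1, -19.2 cm / 20 = -0.96.

Request:
send_rows(
  plan=[
    [[-0.12,0.125,0,0,0,0],[-0.24,0.25,0,0,0,0],[-0.36,0.375,0,0,0,0],[-0.48,0.5,0,0,0,0],[-0.6,0.625,0,0,0,0],[-0.72,0.75,0,0,0,0],[-0.84,0.875,0,0,0,0],[-0.96,1,0,0,0,0]],
  ],
  fingers=0.7,
)

```text
clock: 0.77
tool_pos: [0.344, -0.3781, 0.2451]
orientation: [180.0, -0.0, -159.9]
force: [1.1, -1.0, -0.2]
opening: 0.0616
gripper_force: 0.0
```

Converted, 20 cm / 20 = 1, -19.2 cm / 20 = -0.96.

Request:
send_rows(
  plan=[
    [[-0.12,0.125,0,0,0,0],[-0.24,0.25,0,0,0,0],[-0.36,0.375,0,0,0,0],[-0.48,0.5,0,0,0,0],[-0.6,0.625,0,0,0,0],[-0.72,0.75,0,0,0,0],[-0.84,0.875,0,0,0,0],[-0.96,1,0,0,0,0]],
  ],
)

```text
clock: 1.43
tool_pos: [0.4553, -0.1241, 0.2454]
orientation: [180.0, 0.0, -159.8]
force: [-0.0, -0.4, -0.1]
opening: 0.0615
gripper_force: 0.0
```

Converted, 9.24 cm / 20 = 0.462, -8.8 cm / 20 = -0.44.

Request:
send_rows(
  plan=[
    [[-0.11,0.115,0,0,0,0],[-0.22,0.23,0,0,0,0],[-0.33,0.345,0,0,0,0],[-0.44,0.462,0,0,0,0]],
  ],
)

```text
clock: 1.77
tool_pos: [0.5061, -0.0071, 0.2452]
orientation: [180.0, -0.0, -159.8]
force: [0.4, 0.3, 0.1]
opening: 0.0614
gripper_force: 0.0
```

Converted, -56 degrees / 180 = -0.3111.

Request:
send_rows(
  plan=[
    [[0,0,0,0,0,-0.0389],[0,0,0,0,0,-0.0778],[0,0,0,0,0,-0.1167],[0,0,0,0,0,-0.1556],[0,0,0,0,0,-0.1944],[0,0,0,0,0,-0.2333],[0,0,0,0,0,-0.2722],[0,0,0,0,0,-0.3111]],
  ],
)

```text
clock: 2.43
tool_pos: [0.5057, -0.0088, 0.245]
orientation: [180.0, -0.0, -103.5]
force: [-0.5, 0.9, -0.1]
opening: 0.0615
gripper_force: 0.0
```

Converted, -56 degrees / 180 = -0.3111.

Request:
send_rows(
  plan=[
    [[0,0,0,0,0,-0.0389],[0,0,0,0,0,-0.0778],[0,0,0,0,0,-0.1167],[0,0,0,0,0,-0.1556],[0,0,0,0,0,-0.1944],[0,0,0,0,0,-0.2333],[0,0,0,0,0,-0.2722],[0,0,0,0,0,-0.3111]],
  ],
)

```text
clock: 3.1
tool_pos: [0.5057, -0.0088, 0.2451]
orientation: [180.0, 0.0, -47.5]
force: [0.2, -0.3, -0.2]
opening: 0.0614
gripper_force: 0.0
```

Converted, -18 degrees / 180 = -0.1.

Request:
send_rows(
  plan=[
    [[0,0,0,0,0,-0.0389],[0,0,0,0,0,-0.0778],[0,0,0,0,0,-0.1],[0,0,0,0,0,-0.1],[0,0,0,0,0,-0.1]],
  ],
)

```text
clock: 3.52
tool_pos: [0.5058, -0.0088, 0.2451]
orientation: [180.0, 0.0, -30.0]
force: [0.2, 0.2, -0.3]
opening: 0.0614
gripper_force: 0.0
```

```bash
python3 - <<'E'
from plant import ctrl
for k,v in ctrl.get_obs().items(): print(k,v)
E
```

```text
clock 3.5167
joint_pos [ 2.12797235e+01  4.51125662e+00 -2.02463572e+01 -7.47199075e-03
 -6.52695414e+01  3.87311171e+01]
qvel [-0.05854456 -0.00317294  0.11927062 -0.02507186  0.06580025 -1.07448566]
tau [ 1.22690902e-02 -3.48685920e+01  2.83865261e+01  6.71567023e+00
  7.91942538e-02  4.47648531e-01]
tool_pos [ 0.5058033  -0.00878985  0.24512591]
orientation [ 1.79983062e+02  2.22833198e-02 -2.99922902e+01]
force [ 0.23496785  0.1981391  -0.26507457]
moment [-0.00923711  0.18589602 -0.00448746]
gripper_force 0.0
opening 0.061431372520415146
```

Converted, 9.9 cm / 20 = 0.495, 9.4 cm / 20 = 0.47.

Request:
send_rows(
  plan=[
    [[0,0,0.125,0,0,0],[0,0,0.25,0,0,0],[0,0,0.35,0,0,0],[0,0,0.425,0,0,0],[0,0,0.47,0,0,0],[0,0,0.495,0,0,0],[0,0,0.495,0,0,0]],
  ],
)

```text
clock: 4.1
tool_pos: [0.5057, -0.0089, 0.1457]
orientation: [179.9, 0.1, -29.9]
force: [-0.5, 0.1, -0.7]
opening: 0.0611
gripper_force: 0.0
```

Request:
send_rows(
  plan=[
    [[0,0,0,0,0,0],[0,0,0,0,0,0],[0,0,0,0,0,0],[0,0,0,0,0,0],[0,0,0,0,0,0],[0,0,0,0,0,0]],
  ],
  fingers=0.3,
)

```text
clock: 4.6
tool_pos: [0.5061, -0.0092, 0.1472]
orientation: [180.0, -0.0, -29.8]
force: [-2.2, -4.5, 6.6]
opening: 0.0434
gripper_force: 30.0
```

```bash
cat > o.py <<'E'
from plant import ctrl
import sys,cv2,numpy as np
o=ctrl.get_obs(); print({k:np.round(o[k],3).tolist() for k in("clock","tool_pos","orientation","force","moment","gripper_force","opening")}, o["joint_pos"][5].round(1))
if len(sys.argv)>1:
    a=ctrl.snapshot("scene")["img"][200:240,315:365,::-1]
    cv2.imwrite(f"pics/{sys.argv[1]}.png",cv2.resize(a,None,fx=12,fy=12,interpolation=cv2.INTER_CUBIC))
E
python3 o.py d1
```

```text
{'clock': 4.6, 'tool_pos': [0.506, -0.009, 0.147], 'orientation': [179.991, -0.048, -29.833], 'force': [-2.244, -4.457, 6.577], 'moment': [-1.473, 0.891, 0.051], 'gripper_force': 30.002, 'opening': 0.043} 38.9
```

View pics/d1.png

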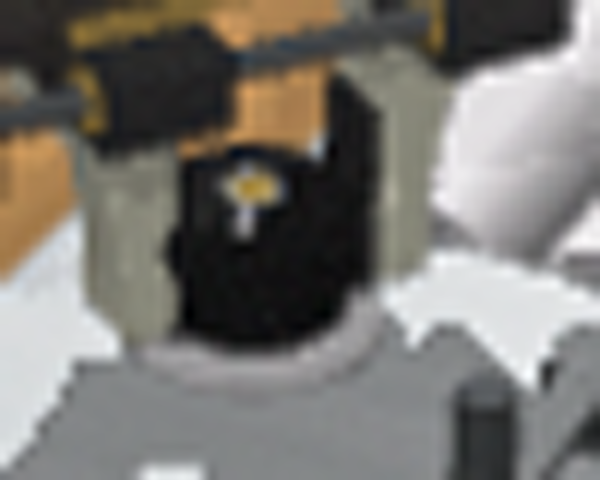

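The dial is gripped: opening 43.4 mm, pin at about (252,187) in the crop with the light bar below it. Now I'll turn in small steps while watching the torque.

Converted, 10 degrees / 180 = 0.0556.

Request:
send_rows(
  plan=[
    [[0,0,0,0,0,0.0139],[0,0,0,0,0,0.0278],[0,0,0,0,0,0.0417],[0,0,0,0,0,0.0556],[0,0,0,0,0,0.0556]],
  ],
)

```text
clock: 5.07
tool_pos: [0.506, -0.0093, 0.1472]
orientation: [180.0, -0.0, -40.0]
force: [-2.0, -4.3, 7.0]
opening: 0.0432
gripper_force: 30.0
```

```bash
python3 o.py
```

```text
{'clock': 5.067, 'tool_pos': [0.506, -0.009, 0.147], 'orientation': [179.978, -0.046, -39.984], 'force': [-1.976, -4.274, 7.047], 'moment': [-1.669, 1.017, 0.059], 'gripper_force': 30.002, 'opening': 0.043} 28.7
```

Converted, 10 degrees / 180 = 0.0556.

Request:
send_rows(
  plan=[
    [[0,0,0,0,0,0.0139],[0,0,0,0,0,0.0278],[0,0,0,0,0,0.0417],[0,0,0,0,0,0.0556],[0,0,0,0,0,0.0556]],
  ],
)

```text
clock: 5.48
tool_pos: [0.5059, -0.0095, 0.1472]
orientation: [180.0, -0.0, -50.0]
force: [-2.5, -4.9, 7.2]
opening: 0.0433
gripper_force: 30.0
```

```bash
python3 o.py
```

```text
{'clock': 5.483, 'tool_pos': [0.506, -0.009, 0.147], 'orientation': [179.969, -0.047, -49.987], 'force': [-2.468, -4.93, 7.189], 'moment': [-1.814, 1.074, 0.064], 'gripper_force': 30.002, 'opening': 0.043} 18.7
```

Converted, 4.5 degrees / 180 = 0.025.

Request:
send_rows(
  plan=[
    [[0,0,0,0,0,0.0083],[0,0,0,0,0,0.0167],[0,0,0,0,0,0.025]],
  ],
)

```text
clock: 5.73
tool_pos: [0.5058, -0.0095, 0.1472]
orientation: [180.0, -0.1, -54.4]
force: [-3.0, -4.7, 7.9]
opening: 0.0434
gripper_force: 30.0
```

```bash
python3 o.py d2
```

```text
{'clock': 5.733, 'tool_pos': [0.506, -0.01, 0.147], 'orientation': [179.961, -0.05, -54.401], 'force': [-2.989, -4.723, 7.88], 'moment': [-1.86, 1.195, 0.222], 'gripper_force': 30.001, 'opening': 0.043} 14.3
```

View pics/d2.png

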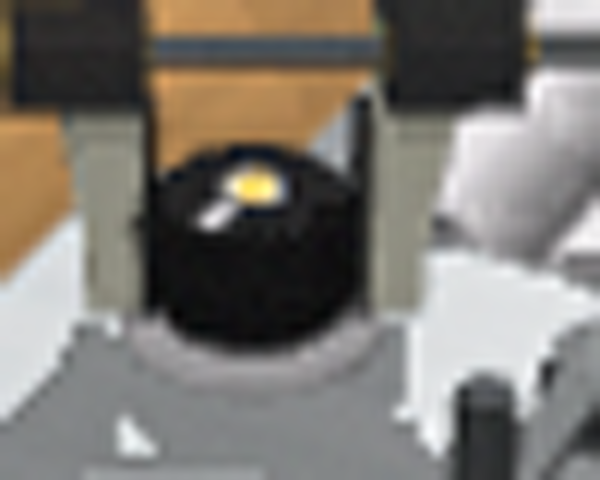

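The bar has swung clockwise from (245,220) to (215,213), so the dial is following, and the pin is unchanged. The moving torque reads 0.22 (about 0.05 of it offset), so I'll sample it in motion.

Converted, 1.5 degrees / 180 = 0.0083.

Request:
send_rows(
  plan=[
    [[0,0,0,0,0,0.0083],[0,0,0,0,0,0.0167],[0,0,0,0,0,0.025],[0,0,0,0,0,0.0333]],
  ],
)

```text
clock: 6.12
tool_pos: [0.5057, -0.0095, 0.1472]
orientation: [180.0, -0.1, -60.4]
force: [-2.8, -6.6, 7.6]
opening: 0.0434
gripper_force: 30.0
```

```bash
python3 o.py
```

```text
{'clock': 6.117, 'tool_pos': [0.506, -0.01, 0.147], 'orientation': [179.961, -0.053, -60.399], 'force': [-2.823, -6.594, 7.598], 'moment': [-1.896, 1.288, 0.171], 'gripper_force': 30.001, 'opening': 0.043} 8.3
```

Converted, 6 degrees / 180 = 0.0333.

Request:
send_rows(
  plan=[
    [[0,0,0,0,0,0.0083],[0,0,0,0,0,0.0167],[0,0,0,0,0,0.025],[0,0,0,0,0,0.0333]],
  ],
)

```text
clock: 6.45
tool_pos: [0.5056, -0.0096, 0.1472]
orientation: [180.0, -0.1, -66.4]
force: [-3.8, -6.1, 8.1]
opening: 0.0434
gripper_force: 30.0
```

```bash
python3 o.py
```

```text
{'clock': 6.45, 'tool_pos': [0.506, -0.01, 0.147], 'orientation': [179.951, -0.059, -66.389], 'force': [-3.812, -6.092, 8.084], 'moment': [-1.924, 1.425, 0.211], 'gripper_force': 30.001, 'opening': 0.043} 2.3
```

Converted, 6 degrees / 180 = 0.0333.

Request:
send_rows(
  plan=[
    [[0,0,0,0,0,0.0083],[0,0,0,0,0,0.0167],[0,0,0,0,0,0.025],[0,0,0,0,0,0.0333]],
  ],
)

```text
clock: 6.78
tool_pos: [0.5055, -0.0096, 0.1472]
orientation: [180.0, -0.1, -72.4]
force: [-3.3, -5.9, 8.6]
opening: 0.0436
gripper_force: 30.0
```

```bash
python3 o.py
```

```text
{'clock': 6.783, 'tool_pos': [0.506, -0.01, 0.147], 'orientation': [179.951, -0.062, -72.397], 'force': [-3.273, -5.871, 8.647], 'moment': [-1.92, 1.531, 0.156], 'gripper_force': 30.001, 'opening': 0.044} -3.7
```

Converted, 6 degrees / 180 = 0.0333.

Request:
send_rows(
  plan=[
    [[0,0,0,0,0,0.0083],[0,0,0,0,0,0.0167],[0,0,0,0,0,0.025],[0,0,0,0,0,0.0333]],
  ],
)

```text
clock: 7.12
tool_pos: [0.5054, -0.0097, 0.1472]
orientation: [179.9, -0.1, -78.4]
force: [-4.5, -4.5, 8.9]
opening: 0.0433
gripper_force: 30.0
```

```bash
python3 o.py
```

```text
{'clock': 7.117, 'tool_pos': [0.505, -0.01, 0.147], 'orientation': [179.941, -0.067, -78.403], 'force': [-4.453, -4.539, 8.915], 'moment': [-1.934, 1.62, 0.142], 'gripper_force': 30.001, 'opening': 0.043} -9.7
```

Converted, 4.5 degrees / 180 = 0.025.

Request:
send_rows(
  plan=[
    [[0,0,0,0,0,0.0083],[0,0,0,0,0,0.0167],[0,0,0,0,0,0.025],[0,0,0,0,0,0.0333]],
  ],
)

```text
clock: 7.45
tool_pos: [0.5053, -0.0097, 0.1472]
orientation: [179.9, -0.1, -84.4]
force: [-4.2, -6.4, 9.0]
opening: 0.0432
gripper_force: 30.0
```

```bash
python3 o.py
```

```text
{'clock': 7.45, 'tool_pos': [0.505, -0.01, 0.147], 'orientation': [179.941, -0.069, -84.415], 'force': [-4.188, -6.392, 8.955], 'moment': [-1.9, 1.871, 0.03], 'gripper_force': 30.001, 'opening': 0.043} -15.7
```

Converted, 6 degrees / 180 = 0.0333.

Request:
send_rows(
  plan=[
    [[0,0,0,0,0,0.0083],[0,0,0,0,0,0.0167],[0,0,0,0,0,0.025],[0,0,0,0,0,0.0333]],
  ],
)

```text
clock: 7.78
tool_pos: [0.5052, -0.0097, 0.1472]
orientation: [179.9, -0.1, -90.4]
force: [-5.0, -5.1, 9.4]
opening: 0.0436
gripper_force: 30.0
```

```bash
python3 o.py
```

```text
{'clock': 7.783, 'tool_pos': [0.505, -0.01, 0.147], 'orientation': [179.939, -0.074, -90.427], 'force': [-5.031, -5.053, 9.434], 'moment': [-1.809, 1.988, -0.07], 'gripper_force': 30.001, 'opening': 0.044} -21.7
```

```bash
python3 o.py d3; cat > y.py <<'E'
import cv2,numpy as np,sys
for n in sys.argv[1:]:
    a=cv2.imread(f"pics/{n}.png"); b,g,r=[a[...,i].astype(int) for i in range(3)]
    m=(r-b>60)&(r>130); m[:130]=0; m[260:]=0; m[:,:170]=0; m[:,345:]=0
    N,L,s,c=cv2.connectedComponentsWithStats(m.astype(np.uint8)); print(n,[(s[i][4],s[i][1],c[i].round(1)) for i in range(1,N) if s[i][4]>200])
E
python3 y.py d1 d2 d3
```

```text
{'clock': 7.783, 'tool_pos': [0.505, -0.01, 0.147], 'orientation': [179.939, -0.074, -90.427], 'force': [-5.031, -5.053, 9.434], 'moment': [-1.809, 1.988, -0.07], 'gripper_force': 30.001, 'opening': 0.044} -21.7
d1 [(np.int32(1067), np.int32(130), array([270.6, 135.6])), (np.int32(602), np.int32(177), array([254.4, 188.1]))]
d2 [(np.int32(2214), np.int32(130), array([228.5, 138.8])), (np.int32(949), np.int32(172), array([254.7, 187. ]))]
d3 [(np.int32(781), np.int32(130), array([221.2, 136.3])), (np.int32(1391), np.int32(156), array([254.1, 175.8]))]
```

View pics/d3.png

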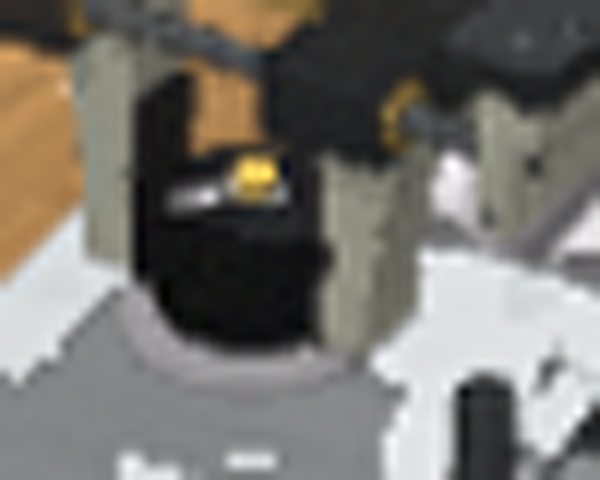

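The pin has risen from row 187 to 176, about 2.6 mm, and the torque is falling, so the ratchet is partway through its first click. Roughly 10–14° more should seat it.

Converted, 6 degrees / 180 = 0.0333.

Request:
send_rows(
  plan=[
    [[0,0,0,0,0,0.0083],[0,0,0,0,0,0.0167],[0,0,0,0,0,0.025],[0,0,0,0,0,0.0333]],
  ],
)

```text
clock: 8.17
tool_pos: [0.5051, -0.0097, 0.1472]
orientation: [179.9, -0.1, -96.4]
force: [-6.2, -4.6, 10.1]
opening: 0.0435
gripper_force: 30.0
```

```bash
python3 o.py d4; python3 y.py d4
```

```text
{'clock': 8.167, 'tool_pos': [0.505, -0.01, 0.147], 'orientation': [179.94, -0.087, -96.394], 'force': [-6.159, -4.628, 10.099], 'moment': [-1.714, 2.053, 0.302], 'gripper_force': 30.001, 'opening': 0.043} -27.7
d4 [(np.int32(360), np.int32(130), array([222.3, 135.7])), (np.int32(1422), np.int32(153), array([253.2, 174.2]))]
```

Converted, 4 degrees / 180 = 0.0222.

Request:
send_rows(
  plan=[
    [[0,0,0,0,0,0.0072],[0,0,0,0,0,0.0144],[0,0,0,0,0,0.0222]],
  ],
)

```text
clock: 8.47
tool_pos: [0.505, -0.0097, 0.1471]
orientation: [179.9, -0.1, -100.4]
force: [-6.0, -4.2, 9.8]
opening: 0.0433
gripper_force: 30.0
```

```bash
python3 o.py d5; python3 y.py d5
```

```text
{'clock': 8.467, 'tool_pos': [0.505, -0.01, 0.147], 'orientation': [179.937, -0.091, -100.385], 'force': [-5.956, -4.167, 9.84], 'moment': [-1.697, 2.276, 0.196], 'gripper_force': 30.001, 'opening': 0.043} -31.7
d5 [(np.int32(1269), np.int32(153), array([253.8, 173.4]))]
```

Converted, 4 degrees / 180 = 0.0222.

Request:
send_rows(
  plan=[
    [[0,0,0,0,0,0.0072],[0,0,0,0,0,0.0144],[0,0,0,0,0,0.0222]],
  ],
)

```text
clock: 8.77
tool_pos: [0.505, -0.0097, 0.1471]
orientation: [179.9, -0.1, -104.4]
force: [-6.0, -4.7, 10.8]
opening: 0.0434
gripper_force: 30.0
```

```bash
python3 o.py d6; python3 y.py d6
```

```text
{'clock': 8.767, 'tool_pos': [0.505, -0.01, 0.147], 'orientation': [179.937, -0.095, -104.393], 'force': [-6.003, -4.691, 10.75], 'moment': [-1.626, 2.319, 0.215], 'gripper_force': 30.001, 'opening': 0.043} -35.7
d6 [(np.int32(1042), np.int32(152), array([253.7, 173.3]))]
```

The torque dipped and then rebounded to 0.30, and the pin has levelled off, so the first click is done. I'll release, raise and check.

Request:
send_rows(
  plan=[
    [[0,0,0,0,0,0],[0,0,0,0,0,0],[0,0,0,0,0,0],[0,0,0,0,0,0],[0,0,0,0,0,0]],
  ],
  fingers=0.7,
)

```text
clock: 9.23
tool_pos: [0.5062, -0.0085, 0.1463]
orientation: [-180.0, 0.0, -104.3]
force: [-0.2, 0.1, 0.1]
opening: 0.0608
gripper_force: 0.0
```

Converted, -12 cm / 20 = -0.6, -11 cm / 20 = -0.55.

Request:
send_rows(
  plan=[
    [[0,0,-0.05,0,0,0],[0,0,-0.15,0,0,0],[0,0,-0.3,0,0,0],[0,0,-0.45,0,0,0],[0,0,-0.55,0,0,0],[0,0,-0.6,0,0,0]],
  ],
)

```text
clock: 9.73
tool_pos: [0.5072, -0.0086, 0.2704]
orientation: [-179.7, 0.1, -104.3]
force: [0.4, -0.0, -0.3]
opening: 0.0616
gripper_force: 0.0
```

```bash
python3 o.py d7; python3 y.py d7; python3 - <<'E'
import cv2,numpy as np
a=cv2.imread("pics/d7.png"); c=cv2.resize(cv2.imread("pics/scene0.png")[200:240,315:365],None,fx=12,fy=12,interpolation=cv2.INTER_CUBIC)
cv2.imwrite("pics/old.png",c); cv2.imwrite("pics/cmp.png",np.hstack([c[60:420,60:440],a[60:420,60:440]]))
E
python3 y.py old
```

```text
{'clock': 9.733, 'tool_pos': [0.507, -0.009, 0.27], 'orientation': [-179.737, 0.126, -104.318], 'force': [0.375, -0.044, -0.295], 'moment': [0.033, -0.004, -0.005], 'gripper_force': 0.0, 'opening': 0.062} -35.6
d7 [(np.int32(2278), np.int32(130), array([230.2, 138.7])), (np.int32(1339), np.int32(157), array([253.9, 175.8]))]
old [(np.int32(2291), np.int32(130), array([229. , 138.9])), (np.int32(908), np.int32(172), array([255. , 186.7]))]
```

View pics/cmp.png

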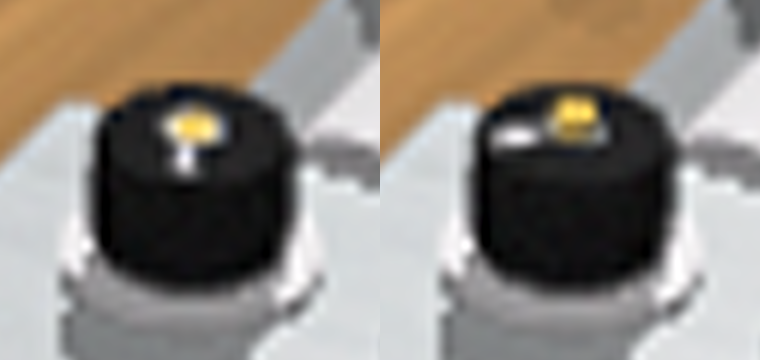

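The right half (after) shows the pin raised 15 px at its top edge, which is 4 mm or one click. The bar has turned about 65° and the dial is free. Next is the lever knob at (0.6005, -0.067), with the fingers closing along the tangent.

Converted, -10.57 cm / 20 = -0.5285, -7 cm / 20 = -0.35, -22.8 degrees / 180 = -0.1267.

Request:
send_rows(
  plan=[
    [[0.055,-0.175,0,0,0,-0.0278],[0.11,-0.35,0,0,0,-0.0556],[0.165,-0.5285,0,0,0,-0.0833],[0.165,-0.5285,0,0,0,-0.1111],[0.165,-0.5285,0,0,0,-0.1267],[0.165,-0.5285,0,0,0,-0.1267],[0.165,-0.5285,0,0,0,-0.1267]],
  ],
  fingers=0.45,
)

```text
clock: 10.37
tool_pos: [0.5999, -0.067, 0.2655]
orientation: [179.9, 0.0, -81.7]
force: [0.2, 0.2, -0.0]
opening: 0.0395
gripper_force: 0.0
```

```bash
python3 o.py
```

```text
{'clock': 10.367, 'tool_pos': [0.6, -0.067, 0.265], 'orientation': [179.909, 0.006, -81.66], 'force': [0.163, 0.158, -0.037], 'moment': [0.091, 0.115, 0.001], 'gripper_force': 0.0, 'opening': 0.039} -3.8
```

Descend to z 0.162 (fingertips at 0.143, above the arm's 0.139) and close.

Converted, 10.3 cm / 20 = 0.515, 9.8 cm / 20 = 0.49.

Request:
send_rows(
  plan=[
    [[0,0,0.125,0,0,0],[0,0,0.25,0,0,0],[0,0,0.35,0,0,0],[0,0,0.43,0,0,0],[0,0,0.49,0,0,0],[0,0,0.515,0,0,0],[0,0,0.515,0,0,0]],
  ],
)

```text
clock: 10.95
tool_pos: [0.5993, -0.0667, 0.1623]
orientation: [179.9, 0.0, -81.6]
force: [0.0, -1.1, -0.4]
opening: 0.0393
gripper_force: 0.0
```

Request:
send_rows(
  plan=[
    [[0,0,0,0,0,0],[0,0,0,0,0,0],[0,0,0,0,0,0],[0,0,0,0,0,0],[0,0,0,0,0,0],[0,0,0,0,0,0]],
  ],
  fingers=0,
)

```text
clock: 11.45
tool_pos: [0.6006, -0.0669, 0.164]
orientation: [-179.9, -0.0, -81.5]
force: [-0.2, -0.1, 3.1]
opening: 0.0131
gripper_force: 30.0
```

```bash
python3 o.py; python3 - <<'E'
from plant import ctrl
import cv2
a=ctrl.snapshot("scene")["img"][205:255,325:391,::-1]
cv2.imwrite("pics/k1.png",cv2.resize(a,None,fx=12,fy=12,interpolation=cv2.INTER_CUBIC))
E
```

```text
{'clock': 11.45, 'tool_pos': [0.601, -0.067, 0.164], 'orientation': [-179.936, -0.001, -81.55], 'force': [-0.21, -0.102, 3.079], 'moment': [0.238, 0.222, -0.042], 'gripper_force': 30.001, 'opening': 0.013} -3.7
```

View pics/k1.png

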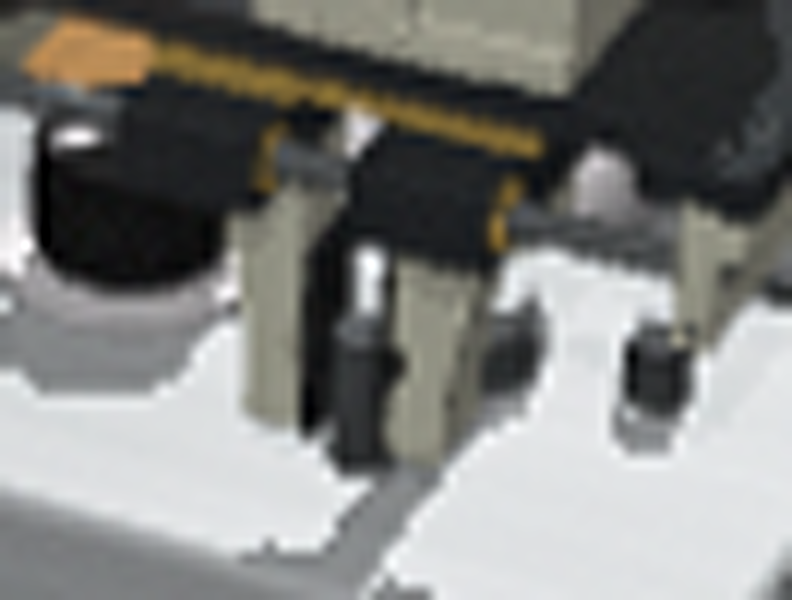

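The knob sits between the pads (opening 13.1 mm, lateral force about 0). Swing it anticlockwise about the pivot.

Converted, -4.5 cm / 20 = -0.225, -3.5 cm / 20 = -0.175, -40 degrees / 180 = -0.2222.

Request:
send_rows(
  plan=[
    [[-0.0015,-0.0305,0,0,0,-0.0278],[-0.0055,-0.061,0,0,0,-0.0556],[-0.012,-0.0905,0,0,0,-0.0833],[-0.021,-0.1195,0,0,0,-0.1111],[-0.033,-0.148,0,0,0,-0.1389],[-0.047,-0.175,0,0,0,-0.1667],[-0.0635,-0.201,0,0,0,-0.1944],[-0.082,-0.225,0,0,0,-0.2222]],
  ],
)

```text
clock: 12.17
tool_pos: [0.6422, -0.0438, 0.164]
orientation: [180.0, 0.0, -41.3]
force: [-4.9, 1.3, 6.6]
opening: 0.013
gripper_force: 30.0
```

```bash
python3 o.py
```

```text
{'clock': 12.167, 'tool_pos': [0.642, -0.044, 0.164], 'orientation': [179.991, 0.018, -41.306], 'force': [-4.926, 1.346, 6.65], 'moment': [0.615, 1.514, -0.097], 'gripper_force': 30.001, 'opening': 0.013} 35.3
```

Converted, -3.81 cm / 20 = -0.1905, -3.5 cm / 20 = -0.175, -33 degrees / 180 = -0.1833.

Request:
send_rows(
  plan=[
    [[-0.0015,-0.0305,0,0,0,-0.0278],[-0.0055,-0.061,0,0,0,-0.0556],[-0.012,-0.0905,0,0,0,-0.0833],[-0.021,-0.1195,0,0,0,-0.1111],[-0.033,-0.148,0,0,0,-0.1389],[-0.047,-0.175,0,0,0,-0.1667],[-0.0565,-0.1905,0,0,0,-0.1833]],
  ],
)

```text
clock: 12.75
tool_pos: [0.6588, -0.0079, 0.164]
orientation: [180.0, 0.0, -8.3]
force: [-3.4, -0.3, 5.6]
opening: 0.0133
gripper_force: 30.0
```

```bash
python3 o.py
```

```text
{'clock': 12.75, 'tool_pos': [0.659, -0.008, 0.164], 'orientation': [179.972, 0.032, -8.264], 'force': [-3.428, -0.305, 5.614], 'moment': [-0.101, 1.464, -0.087], 'gripper_force': 30.001, 'opening': 0.013} 65.5
```

Converted, -0.49 cm / 20 = -0.0245, -0.37 cm / 20 = -0.0185, -4 degrees / 180 = -0.0222.

Request:
send_rows(
  plan=[
    [[0,-0.006,0,0,0,-0.0056],[0,-0.012,0,0,0,-0.0111],[0,-0.0185,0,0,0,-0.0167],[-0.001,-0.0245,0,0,0,-0.0222]],
  ],
)

```text
clock: 13.08
tool_pos: [0.6593, -0.0034, 0.164]
orientation: [180.0, 0.0, -4.5]
force: [-2.3, 0.3, 5.1]
opening: 0.0129
gripper_force: 30.0
```

Converted, -0.2 cm / 20 = -0.01, -0.1 cm / 20 = -0.005, -1.6 degrees / 180 = -0.0089.

Request:
send_rows(
  plan=[
    [[0,-0.005,0,0,0,-0.0044],[0,-0.01,0,0,0,-0.0089],[0,-0.01,0,0,0,-0.0089]],
  ],
)

```text
clock: 13.33
tool_pos: [0.6595, -0.0013, 0.164]
orientation: [180.0, 0.0, -2.9]
force: [-3.2, 0.0, 5.1]
opening: 0.0126
gripper_force: 30.0
```

Converted, -0.1 cm / 20 = -0.005, -0.05 cm / 20 = -0.0025.

Request:
send_rows(
  plan=[
    [[0,-0.0025,0,0,0,0],[0,-0.005,0,0,0,0],[0,-0.005,0,0,0,0]],
  ],
)

```text
clock: 13.58
tool_pos: [0.6595, -0.0007, 0.164]
orientation: [180.0, 0.0, -2.9]
force: [-3.4, -1.0, 4.5]
opening: 0.0131
gripper_force: 30.0
```

```bash
python3 o.py
```

```text
{'clock': 13.583, 'tool_pos': [0.659, -0.001, 0.164], 'orientation': [179.958, 0.028, -2.944], 'force': [-3.413, -0.967, 4.542], 'moment': [-0.474, 1.147, -0.05], 'gripper_force': 30.001, 'opening': 0.013} 70.2
```

Converted, -0.1 cm / 20 = -0.005, -0.05 cm / 20 = -0.0025.

Request:
send_rows(
  plan=[
    [[0,-0.0025,0,0,0,0],[0,-0.005,0,0,0,0],[0,-0.005,0,0,0,0]],
  ],
)

```text
clock: 13.83
tool_pos: [0.6595, -0.0004, 0.164]
orientation: [179.9, 0.0, -3.0]
force: [-3.4, -4.4, 6.3]
opening: 0.013
gripper_force: 30.0
```

Converted, -0.1 cm / 20 = -0.005, -0.05 cm / 20 = -0.0025.

Request:
send_rows(
  plan=[
    [[0,-0.0025,0,0,0,0],[0,-0.005,0,0,0,0],[0,-0.005,0,0,0,0]],
  ],
)

```text
clock: 14.08
tool_pos: [0.6595, -0.0003, 0.164]
orientation: [179.8, 0.1, -3.0]
force: [-2.7, -8.0, 5.3]
opening: 0.0131
gripper_force: 30.0
```

Converted, -0.1 cm / 20 = -0.005, -0.05 cm / 20 = -0.0025.

Request:
send_rows(
  plan=[
    [[0,-0.0025,0,0,0,0],[0,-0.005,0,0,0,0],[0,-0.005,0,0,0,0]],
  ],
)

```text
clock: 14.33
tool_pos: [0.6595, -0.0002, 0.164]
orientation: [179.8, 0.1, -3.0]
force: [-2.2, -11.1, 4.6]
opening: 0.0132
gripper_force: 30.0
```

It is against the stop: the force is building with no movement. Release, raise and check.

Request:
send_rows(
  plan=[
    [[0,0,0,0,0,0],[0,0,0,0,0,0],[0,0,0,0,0,0],[0,0,0,0,0,0],[0,0,0,0,0,0]],
  ],
  fingers=0.5,
)

```text
clock: 14.75
tool_pos: [0.66, 0.0032, 0.1631]
orientation: [-180.0, 0.0, -2.9]
force: [-0.5, -0.5, -0.1]
opening: 0.0404
gripper_force: 0.0
```

Converted, -13 cm / 20 = -0.65, -11.5 cm / 20 = -0.575.

Request:
send_rows(
  plan=[
    [[0,0,-0.05,0,0,0],[0,0,-0.15,0,0,0],[0,0,-0.3,0,0,0],[0,0,-0.45,0,0,0],[0,0,-0.575,0,0,0],[0,0,-0.65,0,0,0],[0,0,-0.65,0,0,0]],
  ],
)

```text
clock: 15.33
tool_pos: [0.6617, 0.003, 0.299]
orientation: [-179.9, -0.4, -2.9]
force: [0.8, 0.2, 1.0]
opening: 0.0435
gripper_force: 0.0
```

```bash
python3 o.py e1; python3 y.py e1; python3 - <<'E'
from plant import ctrl
import cv2
a=ctrl.snapshot("scene")["img"][203:253,322:388,::-1]
cv2.imwrite("pics/f.png",cv2.resize(a,None,fx=12,fy=12,interpolation=cv2.INTER_CUBIC))
E
```

```text
{'clock': 15.333, 'tool_pos': [0.662, 0.003, 0.299], 'orientation': [-179.927, -0.429, -2.903], 'force': [0.814, 0.242, 1.026], 'moment': [-0.135, 0.057, -0.027], 'gripper_force': 0.0, 'opening': 0.043} 69.9
e1 [(np.int32(2250), np.int32(130), array([230.1, 138.6])), (np.int32(1322), np.int32(157), array([253.9, 175.7]))]
```

View pics/f.png

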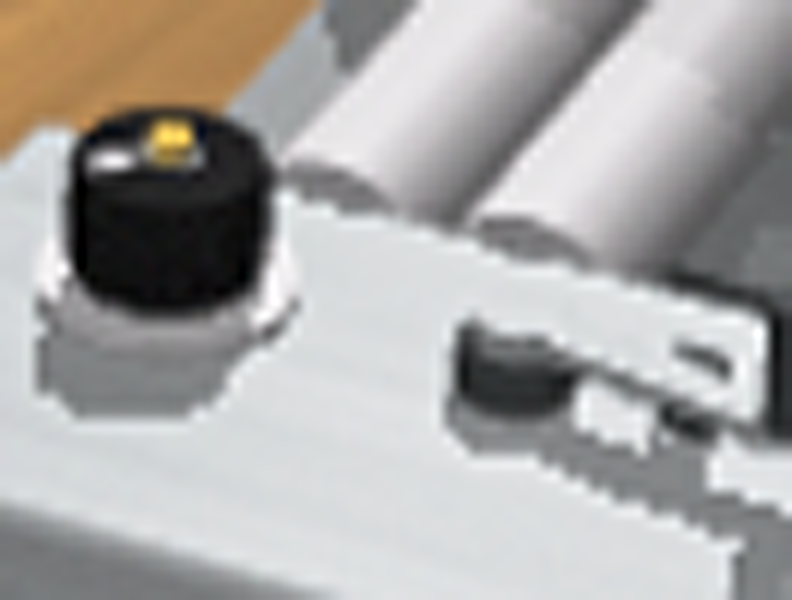

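The lever, at (460–770, 320–420), lies against the stop post. The pin, at (172,135), is still up by one click, and the gripper is clear of both.

```bash
python3 -c "
from plant import ctrl
print(ctrl.close_job())"
```

```text
the job is handed in; nothing more can be done
None
```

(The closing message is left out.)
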